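# Clamp the coin gauge plate with its lever bolt

## Robot

A 7-joint arm with a two-finger parallel gripper is mounted at the origin on the work surface. World frame = base frame: x ahead of the robot, y to its left, z up, the work surface at z = 0. Lengths are in m, angles in rad, forces in N, time in s.
With the tool pointing down it reaches from about 0.35 to 0.9 m from the base axis. Payload 8.1 kg.
Tool frame: the origin (TCP) lies where the fingers leave the gripper's body, on its centre line; the fingertips stand 66 mm ahead of it and the grasp point (between the pads) lies 47 mm ahead of it (arm.tip_reach is the distance from the TCP to the fingertips, in m); z points along the fingers, y is the direction in which the jaws open and shut (so a half turn about z gives the same grasp; the last joint's range is limited). The gripper opens to 92 mm and grips with 3 to 60 N. Pads are 19 mm wide; open, the fingers measure 130 mm over their backs; the gripper's body (75 mm by 190 mm) begins 47 mm behind the grasp point.
Start: joints at [-1.302, 0.434, 0.025, 1.573, -0.012, 1.134, -0.075], TCP at [0.227, 0.582, 0.292] pointing down, gripper open.
Joint ranges: [-2.62, 2.62], [-0.44, 2.09], [-1.27, 1.32], [0.08, 2.57], [-1.32, 4.46], [0.12, 2], [-2.74, 2.74]. Speed limits (rad/s): [2.22, 2.22, 3.01, 3.01, 3.14, 3.14, 3.14].

## Interface

Orientations are given as a rotation vector (axis times angle).
In Python, from cell import arm gives the robot as it stands.
- The arm moves only by the tool carry_out, never from a script. Its argument "plan" is a list of rows, each a list of 5 numbers: the shift along the world's x, y, z in cm, then the turn about the world's z in rad, then the finger opening in cm, from 0 to 9.18. In form: [[tx, ty, tz, spin, fingers], ...]. A call has 1 to 20 rows; each row is the pose to reach, as a shift and turn from the pose measured when the call began; what a row does not reach only later rows make up. A row lasts 1/10 s, in which the tool goes at most 50 mm and 8.59 degrees, less where a joint would pass 70% of its speed; a pose out of reach is approached as far as the arm can. A call with a gripper value outside its range is refused whole. The fingers move at their own pace and stop on an object; "squeeze" is the grip in N (left out, the last holds). Time passes only in rows, so rows that repeat a pose let the fingers close. It gives the time, the measured TCP pose, the force and the opening at its end, in the units of the state.
- arm.observe(): the state, without advancing time (a new reading comes with each control period).
- arm.get_image(name): name is "scene" or "top"; returns (picture, depth): 400x640x3 uint8, red, green, blue; 400x640 float32, m along the optical axis (not along the pixel's ray), 0 where there is no reading.
- arm.get_calibration(name): a dict with "intrinsics" (3x3 intrinsics, pixels), "rvec" (rotation vector, rad) and "tvec" (3), from world to camera coordinates, as OpenCV has them. Camera axes: x right, y down, z forward; pixel columns grow to the right and rows downward; lengths in m; the calibration is good to about 2 mm. A picture is of the moment at which its call begins. get_calibration takes no time and is no camera call.
- arm.sign_off(): hands the job in, once; it reports no verdict.
The state is a dict: "clock": time; "joints": joint angles; "dq": joint speeds; "joint_efforts": joint torques, N m; "position": TCP position; "ee_rot": TCP orientation; "force": force on the tool from outside, world axes, zero at the start; "ft_torque": the same for the moment, N m; "width": opening from 0.0 (shut) to 1.0 (fully open).
Only numpy, scipy, OpenCV 4.12 (cv2) and the standard library are available. Lean on these libraries where they do the work, as an engineer would, in place of code of your own. Each camera call takes 0.05 s, during which the arm holds its last target. There are 200 camera calls.

## Task

Fix the coin gauge plate in its stand: with its red lever standing up, screw the lever bolt clockwise until its pad bites snugly on the plate, finger-tight and no more; then fold the lever down flat so that it locks, and let go. Over-tightening marks the plate; keep the plate where it lies and leave the other things on the table as they are.

Things in the scene. Friction and masses are not known exactly. Their poses are not given: they have to be found in the camera images.
- stand: Fixed cast aluminium stand, base 170 x 130 x 20 mm, two posts and a bridge across (120 mm along its own y, 36 mm along x, top 94 mm above the table). The upright lever bolt passes through the middle of the bridge. Origin: centre of the base's underside, on the bolt's axis; z up.
- plate: Loose steel gauge plate with graded round holes, 176 x 52 x 5 mm, 0.3 kg, lying under the bridge on the stand's base between two low rails (2 mm play each side). Already in its place: it need not be handled. Origin: centre of its underside.
- head: Head of the bolt, 28 mm across. Origin: on the bolt's axis at the lever pivot, 116 to 108 mm up; z up, x the way the lever folds, y across the lever. Clockwise from above screws it in, 2 mm per rad, free at 0.05 N m. After 0.5 to 3.5 rad (the pad's length is hidden) the pad meets the plate and friction grows 0.5 N m per rad; 0.2 to 0.5 N m is snug. At rest the torque may ease or reverse.
- lever_grip (a point): Point on the middle of the red lever, 45 mm from its pivot. The lever is a bar 14 mm thick along y (its own and the head's), 16 mm wide along x, reaching from 6 to 76 mm from the pivot along its z. Standing up it shares the head's axes and is pinched across its 14 mm from above to turn the bolt, a part turn per grasp.
- lever (a joint): Lever angle, rad: 0 standing up (start), 1.55 flat and level, towards the head's +x. Pivot friction 0.22 N m holds it anywhere; with the bolt snug, closing takes up to 0.4 N m as its cam drives the pad 2.4 mm further, adding about 55 N of clamping. Flat, it holds by itself. It can be pushed over with shut fingers.
- balance: Brass pan balance on a wooden base, 190 mm beam, 125 mm high; loose, not to be disturbed. Origin: centre of its underside.
- snuff_box: Pewter snuff box 70 x 48 x 26 mm, loose, not to be disturbed. Origin: centre of its underside.
- dome_lens: Glass dome lens 72 mm across, 30 mm high, loose, not to be disturbed. Origin: centre of its underside.
- capsules: Stack of three clear coin capsules 42 mm across, 19 mm high, loose, not to be disturbed. Origin: centre of its underside.
- loupe: Small folding loupe 56 x 30 x 24 mm, loose, not to be disturbed. Origin: centre of its round lens's underside.
There are look-alikes about, which are no part of the job. There is more than one size of the stand; the job needs the largest.

How it is judged:
On the way, in this order (a step that is already met when the one before it is completed fails the run):
1. the bolt is screwed in until its pad presses on the plate, with the lever still standing (contact force between head and plate above 5 N and value of joint lever below 0.35 rad), for 0.2 s.
2. the lever is folded down flat (value of joint lever above 1.4 rad), for 0.2 s.
At the end, for the whole second after the job is handed in: The lever is folded to within 0.15 rad of flat, the pad presses the plate with 58 to 110 N, and the plate is at rest within 6 mm of where it lay (value of joint lever above 1.4 rad and contact force between head and plate between 58 and 110 N and distance of plate from where it was at the start of the episode below 0.006 m and linear speed of plate below 0.01 m/s); the robot touches nothing.
It fails at once if the plate is marked: the pad presses it with more than 110 N (contact force between head and plate above 110 N).
It fails at once if another thing on the table is moved more than 20 mm (distance of any of balance, snuff_box, dome_lens, capsules, loupe from where it was at the start of the episode above 0.02 m).
It also fails if it takes over 72 s, if anything falls off the work surface, if the arm or the gripper's body presses on something with over 40 N, if the wrist force passes 120 N, or if a joint passes its speed limit or range.

## Working session

There is one attempt and no reset: what is moved stays moved. The work goes in short steps, Python scripts to look and compute and a tool call to move; the robot and the scene stay as the last step left them, time stands still between calls to the robot, and variables do not carry over. Pictures are saved under pics/ and viewed, about 8 in all and at most 12, crops included, and the job is handed in when it is done.

Besides the shell and the picture viewer there is one more tool, called after "Call:" by a JSON object that holds its "fn" and its "kwargs". carry_out: Moves the arm, as the interface text tells. Its arguments: {"type":"object","properties":{"plan":{"type":"array"},"squeeze":{"type":"number"}},"required":["plan"]}

```bash
mkdir -p pics
cat > h.py <<'E'
from cell import arm
import numpy as np, cv2
def cal(n):
    c=arm.get_calibration(n); R=cv2.Rodrigues(np.array(c["rvec"],float))[0]
    return np.array(c["intrinsics"]),R,np.array(c["tvec"],float).ravel()
def grab(n):
    p,d=arm.get_image(n); return p,d
def pts(n,d,m=None):
    K,R,t=cal(n); v,u=np.nonzero((d>0)&(m if m is not None else True)); z=d[v,u]
    c=np.stack([(u-K[0,2])/K[0,0]*z,(v-K[1,2])/K[1,1]*z,z],1)
    return (c-t)@R,u,v
def proj(n,P):
    K,R,t=cal(n); q=(K@(R@np.atleast_2d(P).T+t[:,None])).T; return q[:,:2]/q[:,2:]
def save(f,p): cv2.imwrite("pics/"+f,p[:,:,::-1])
E
python3 - <<'E'
from h import *
for n in("scene","top"):
    p,d=grab(n); save(n+"0.png",p); np.save(n+".npy",d)
    P,u,v=pts(n,d)
    hsv=cv2.cvtColor(p,cv2.COLOR_RGB2HSV)
    m=(((hsv[...,0]<8)|(hsv[...,0]>172))&(hsv[...,1]>130)&(hsv[...,2]>70)).astype(np.uint8)
    k,l,s,c=cv2.connectedComponentsWithStats(m)
    for i in range(1,k):
        if s[i,4]>15:
            Q,_,_=pts(n,d,l==i); print(n,s[i],Q.min(0).round(3),Q.max(0).round(3),np.median(Q,0).round(3))
print(arm.observe())
E
```

```text
scene [  44  109   75   28 1215] [-1.356 -2.275 -0.762] [ 0.109 -0.816  0.061] [ 0.034 -0.907  0.055]
scene [275 199   9  29 172] [ 0.361 -0.124 -0.002] [ 0.613 -0.071  0.193] [ 0.608 -0.076  0.161]
scene [202 201   9  20  76] [ 0.392 -0.348 -0.003] [ 0.569 -0.267  0.139] [ 0.563 -0.27   0.111]
scene [356 249   4   4  16] [0.684 0.103 0.137] [0.695 0.11  0.14 ] [0.689 0.106 0.138]
scene [354 254   6  15  60] [0.688 0.102 0.083] [0.696 0.112 0.133] [0.694 0.106 0.107]
top [350 146   5  10  40] [ 0.591 -0.084  0.136] [ 0.604 -0.074  0.196] [ 0.595 -0.079  0.191]
top [427 168   6   5  18] [ 0.553 -0.277  0.105] [ 0.561 -0.27   0.142] [ 0.556 -0.272  0.135]
{'clock': 0.1, 'joints': array([-1.30159373,  0.43515148,  0.02499304,  1.5740127 , -0.01161813,
        1.13400482, -0.07505941]), 'dq': array([-0.0006792 , -0.00024565,  0.00108913, -0.0011351 ,  0.00031565,
        0.00176571, -0.00021773]), 'joint_efforts': array([ 3.63833511e-03, -6.69122601e+01,  9.88581218e-01, -3.15146685e+01,
       -6.03549834e-02,  3.73735128e-02,  6.51628579e-05]), 'position': array([0.22697195, 0.5819311 , 0.29152219]), 'ee_rot': array([-5.80724999e-01, -3.08730535e+00,  2.23637108e-03]), 'force': array([-0.60527535,  0.43387654, -0.01613785]), 'ft_torque': array([-0.04946671, -0.03986025, -0.03949989]), 'width': 0.9984492061205439}
```

View pics/scene0.png

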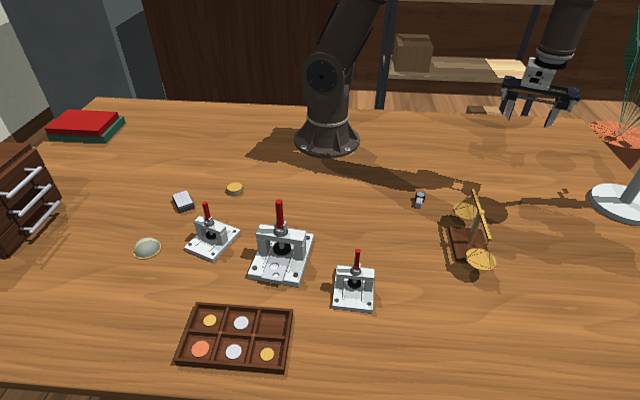

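View pics/top0.png

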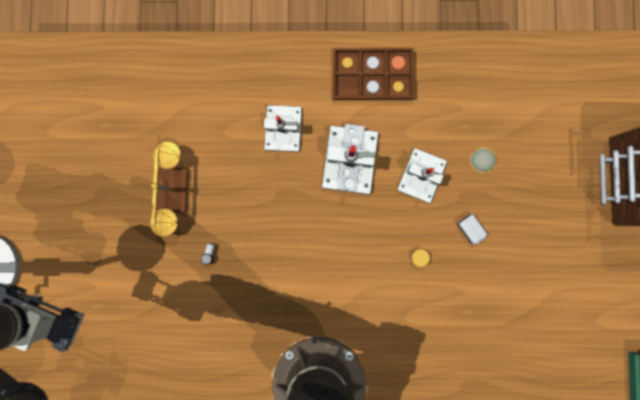

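Candidates for the lever bolt are the three stands with red levers, in scene pixels: (212,238), (281,245) and (354,288). The centre one is the largest and its lever is the tallest. I'll check it in a crop and measure it.

Run:
```python
from h import *
p=cv2.imread("pics/top0.png")[:,:,::-1]; d=np.load("top.npy")
P,u,v=pts("top",d)
s=(u>315)&(u<390)&(v>115)&(v<205)
def rect(lo,hi,mask=None):
    k=s&(P[:,2]>lo)&(P[:,2]<hi); Q=P[k]
    r=cv2.minAreaRect(Q[:,:2].astype(np.float32)*1000); return k.sum(),r
for lo,hi in((.014,.027),(.085,.10),(.1,.122),(.15,.2)): print(lo,rect(lo,hi))
k=s&(P[:,2]>.1); print(np.c_[u,v,P.round(3)][k][:, :][::3])
ps=cv2.imread("pics/scene0.png")[:,:,::-1]; 
a=cv2.resize(p[115:205,310:400],(450,450),interpolation=2); b=cv2.resize(ps[190:290,240:320],(360,450),interpolation=2)
save("crop1.png",np.hstack([a,b]))
K,R,t=cal("scene");print((-R.T@t).round(3)); K,R,t=cal("top");print((-R.T@t).round(3))
```

```text
0.014 (np.int64(1978), ((603.6522216796875, -81.605224609375), (129.95181274414062, 179.42324829101562), 82.69563293457031))
0.085 (np.int64(540), ((599.0831298828125, -81.03453063964844), (119.69820404052734, 36.982425689697266), 82.3762435913086))
0.1 (np.int64(55), ((600.3234252929688, -72.53523254394531), (98.4288330078125, 29.877422332763672), 82.60751342773438))
0.15 (np.int64(54), ((598.608154296875, -79.79742431640625), (16.526865005493164, 13.30334758758545), 4.527560710906982))
[[ 3.51e+02  1.45e+02  6.06e-01 -7.70e-02  1.93e-01]
 [ 3.54e+02  1.45e+02  6.07e-01 -8.40e-02  1.88e-01]
 [ 3.53e+02  1.46e+02  6.04e-01 -8.10e-02  1.92e-01]
 [ 3.31e+02  1.47e+02  6.17e-01 -2.90e-02  1.01e-01]
 [ 3.51e+02  1.47e+02  6.02e-01 -7.70e-02  1.90e-01]
 [ 3.54e+02  1.47e+02  6.02e-01 -8.40e-02  1.91e-01]
 [ 3.41e+02  1.48e+02  6.15e-01 -5.50e-02  1.00e-01]
 [ 3.52e+02  1.48e+02  5.99e-01 -7.90e-02  1.96e-01]
 [ 3.55e+02  1.48e+02  5.99e-01 -8.60e-02  1.95e-01]
 [ 3.49e+02  1.49e+02  6.11e-01 -7.50e-02  1.11e-01]
 [ 3.52e+02  1.49e+02  5.97e-01 -7.90e-02  1.93e-01]
 [ 3.55e+02  1.49e+02  5
[... 1386 characters left out ...]
-7.90e-02  1.22e-01]
 [ 3.54e+02  1.56e+02  5.91e-01 -8.70e-02  1.25e-01]
 [ 3.58e+02  1.56e+02  5.95e-01 -9.80e-02  1.01e-01]
 [ 3.48e+02  1.57e+02  5.90e-01 -7.20e-02  1.11e-01]
 [ 3.51e+02  1.57e+02  5.91e-01 -8.00e-02  1.11e-01]
 [ 3.54e+02  1.57e+02  5.90e-01 -8.70e-02  1.15e-01]
 [ 3.57e+02  1.57e+02  5.92e-01 -9.50e-02  1.05e-01]
 [ 3.48e+02  1.58e+02  5.89e-01 -7.20e-02  1.06e-01]
 [ 3.51e+02  1.58e+02  5.88e-01 -8.00e-02  1.09e-01]
 [ 3.54e+02  1.58e+02  5.89e-01 -8.80e-02  1.06e-01]
 [ 3.50e+02  1.59e+02  5.87e-01 -7.80e-02  1.04e-01]
 [ 3.53e+02  1.59e+02  5.87e-01 -8.50e-02  1.02e-01]
 [ 3.51e+02  1.60e+02  5.84e-01 -8.00e-02  1.02e-01]]
[1.277 0.057 0.756]
[ 0.409 -0.038  1.294]
```

View pics/crop1.png

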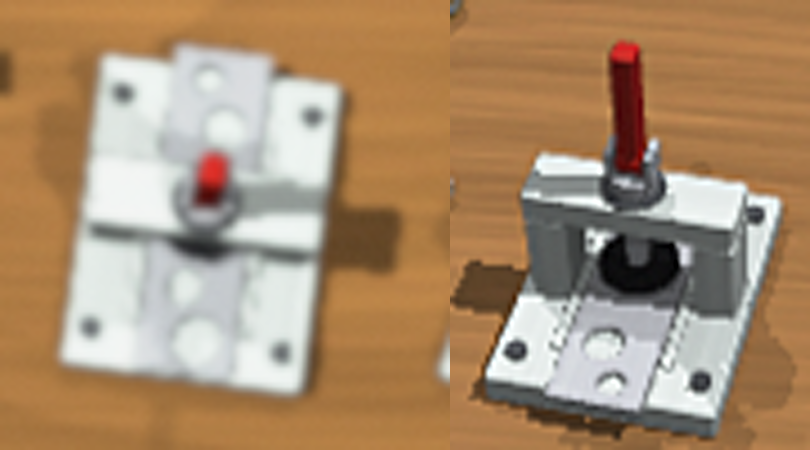

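The centre stand at scene (281,245) / top (351,155) is the largest: its base fits about 170 x 130 mm and the bridge is 120 x 37 mm. The red lever stands on the axis at about (0.599, -0.081), with its top at 0.192 m. I'm moving above it.

Call:
{"fn": "carry_out", "kwargs": {"plan": [[37.2,-66.3,0,0.3,4],[37.2,-66.3,0,0.3,4],[37.2,-66.3,0,0.3,4],[37.2,-66.3,0,0.3,4],[37.2,-66.3,0,0.3,4],[37.2,-66.3,0,0.3,4],[37.2,-66.3,0,0.3,4],[37.2,-66.3,0,0.3,4],[37.2,-66.3,0,0.3,4],[37.2,-66.3,0,0.3,4],[37.2,-66.3,0,0.3,4],[37.2,-66.3,0,0.3,4],[37.2,-66.3,0,0.3,4],[37.2,-66.3,0,0.3,4],[37.2,-66.3,0,0.3,4],[37.2,-66.3,0,0.3,4],[37.2,-66.3,0,0.3,4],[37.2,-66.3,0,0.3,4],[37.2,-66.3,0,0.3,4],[37.2,-66.3,0,0.3,4]]}}

```text
clock: 2.1
position: [0.5986, -0.0791, 0.2916]
ee_rot: [-0.109, -3.14, 0.001]
force: [-0.7, -0.1, -0.1]
width: 0.434
```

```bash
cat >> h.py <<'E'
def st():
    o=arm.observe(); R=cv2.Rodrigues(np.array(o["ee_rot"]))[0]
    print("t",round(o["clock"],2),"p",o["position"].round(4),"j",o["joints"].round(2),"yaw_y",np.degrees(np.arctan2(R[1,1],R[0,1])).round(1),"tilt",R[:,2].round(3),"F",o["force"].round(2),"M",o["ft_torque"].round(3),"w",round(o["width"]*91.8,1)); return o
E
python3 - <<'E'
from h import *
st()
p,d=grab("scene"); save("scene1.png",cv2.resize(p[150:300,220:340],(480,600),interpolation=2))
hsv=cv2.cvtColor(p,cv2.COLOR_RGB2HSV)
m=((hsv[...,0]<8)|(hsv[...,0]>172))&(hsv[...,1]>130)&(hsv[...,2]>70); m[:,:265]=0;m[:,295:]=0;m[:190]=0
Q,u,v=pts("scene",d,m); k=(Q[:,2]>.13)&(abs(Q[:,0]-.6)<.03); Q=Q[k]
top=Q[:,2]>.188
print(len(Q),Q.mean(0),Q[~top].mean(0))
B=Q[~top]; c=np.linalg.lstsq(np.c_[B[:,1],np.ones(len(B))],B[:,0],rcond=None)[0]; print("dx/dy",c[0], B[:,1].min(),B[:,1].max())
E
```

```text
t 2.1 p [ 0.5986 -0.0791  0.2916] j [-0.16  0.4   0.29  1.65 -0.13  1.11  1.66] yaw_y 86.0 tilt [-0.    -0.001 -1.   ] F [-0.71 -0.11 -0.14] M [0.127 0.008 0.008] w 39.9
122 [ 0.60782355 -0.07773802  0.16563703] [ 0.60898669 -0.07767241  0.15842662]
dx/dy -0.16787799197149714 -0.08380238881812328 -0.07095254110273026
```

View pics/scene1.png

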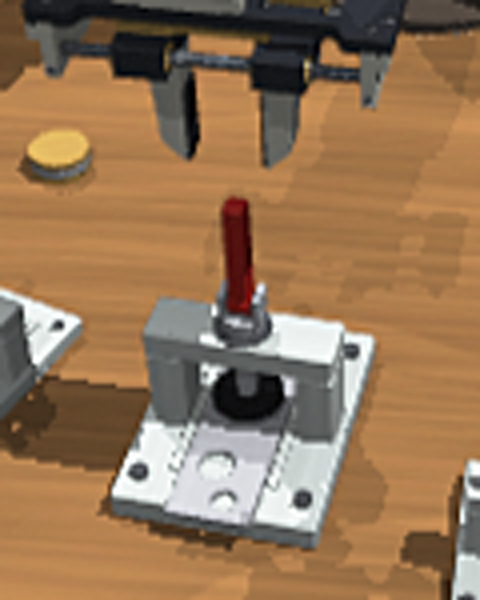

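The open fingers straddle the lever top, at crop (235,210). I'm going down and pinching.

Call:
{"fn": "carry_out", "kwargs": {"plan": [[0.05,-0.1,-4,0,4],[0.05,-0.1,-8.2,0,4],[0.05,-0.1,-8.2,0,4],[0.05,-0.1,-8.2,0,4],[0.05,-0.1,-8.2,0,1],[0.05,-0.1,-8.2,0,1],[0.05,-0.1,-8.2,0,1],[0.05,-0.1,-8.2,0,1],[0.05,-0.1,-8.2,0,1],[0.05,-0.1,-8.2,0,1],[0.05,-0.1,-8.2,0,1],[0.05,-0.1,-8.2,0,1]], "squeeze": 45}}

```text
clock: 3.35
position: [0.6, -0.0788, 0.2111]
ee_rot: [0.107, 3.138, 0.002]
force: [-1.3, 5.3, 7.9]
width: 0.154
```

```bash
python3 -c "
from h import *
st()"
```

```text
t 3.35 p [ 0.6    -0.0788  0.2111] j [-0.15  0.48  0.27  1.74 -0.16  0.94  1.69] yaw_y 86.1 tilt [ 0.002  0.001 -1.   ] F [-1.29  5.29  7.87] M [ 1.182  0.261 -0.012] w 14.1
```

Call:
{"fn": "carry_out", "kwargs": {"plan": [[0,0,0,0,1],[0,0.05,0,-0.1,1],[0,0.05,-0.04,-0.2,1],[0,0.05,-0.06,-0.3,1],[0,0.05,-0.08,-0.4,1]]}}

```text
clock: 3.85
position: [0.6001, -0.078, 0.2105]
ee_rot: [0.734, 3.052, 0.002]
force: [0.6, 1.5, -0.7]
width: 0.152
```

```bash
python3 -c "
from h import *
st()"
```

```text
t 3.85 p [ 0.6001 -0.078   0.2105] j [-0.22  0.49  0.37  1.75 -0.22  0.94  1.34] yaw_y 62.9 tilt [ 0.003  0.001 -1.   ] F [ 0.61  1.55 -0.67] M [ 0.247 -0.018  0.06 ] w 13.9
```

Call:
{"fn": "carry_out", "kwargs": {"plan": [[0,0,-0.03,-0.11,1],[0,0,-0.05,-0.22,1],[0,0,-0.07,-0.33,1],[0,0,-0.09,-0.44,1]]}}

```text
clock: 4.25
position: [0.6004, -0.0774, 0.2097]
ee_rot: [1.388, 2.815, 0.002]
force: [1.8, 2.3, -3.4]
width: 0.149
```

```bash
python3 -c "
from h import *
st()"
```

```text
t 4.25 p [ 0.6004 -0.0774  0.2097] j [-0.3   0.51  0.49  1.75 -0.29  0.95  0.96] yaw_y 37.5 tilt [ 0.004 -0.    -1.   ] F [ 1.84  2.32 -3.37] M [ 0.354 -0.423  0.016] w 13.7
```

Call:
{"fn": "carry_out", "kwargs": {"plan": [[0,0,-0.04,-0.11,1],[0,0,-0.07,-0.22,1],[0,0,-0.09,-0.33,1],[0,0,-0.11,-0.44,1]]}}

```text
clock: 4.65
position: [0.6009, -0.077, 0.2089]
ee_rot: [1.973, 2.44, 0.003]
force: [3.2, 0.8, -2.4]
width: 0.154
```

```bash
python3 -c "
from h import *
st()"
```

```text
t 4.65 p [ 0.6009 -0.077   0.2089] j [-0.38  0.53  0.61  1.76 -0.36  0.96  0.59] yaw_y 12.1 tilt [ 0.004 -0.001 -1.   ] F [ 3.19  0.8  -2.38] M [ 0.167 -0.423  0.036] w 14.1
```

Call:
{"fn": "carry_out", "kwargs": {"plan": [[0.05,0,-0.04,-0.11,1],[0.05,0,-0.07,-0.22,1],[0.05,0,-0.09,-0.33,1],[0.05,0,-0.11,-0.44,1]]}}

```text
clock: 5.05
position: [0.6017, -0.0768, 0.2079]
ee_rot: [2.461, 1.945, 0.002]
force: [1.8, 0.4, -1.4]
width: 0.15
```

```bash
python3 -c "
from h import *
st()"
```

```text
t 5.05 p [ 0.6017 -0.0768  0.2079] j [-0.45  0.56  0.73  1.77 -0.44  0.98  0.22] yaw_y -13.4 tilt [ 0.004 -0.003 -1.   ] F [ 1.85  0.37 -1.43] M [-0.026 -0.175  0.077] w 13.7
```

Call:
{"fn": "carry_out", "kwargs": {"plan": [[0,0,-0.04,-0.11,1],[0,0,-0.07,-0.22,1],[0,0,-0.09,-0.33,1],[0,0,-0.11,-0.44,1]]}}

```text
clock: 5.45
position: [0.6023, -0.077, 0.2071]
ee_rot: [2.828, 1.355, 0.002]
force: [4.2, -0.9, -4.8]
width: 0.149
```

```bash
python3 -c "
from h import *
st()"
```

```text
t 5.45 p [ 0.6023 -0.077   0.2071] j [-0.52  0.6   0.86  1.77 -0.53  1.01 -0.14] yaw_y -38.8 tilt [ 0.004 -0.005 -1.   ] F [ 4.15 -0.95 -4.76] M [-0.312 -0.501  0.028] w 13.7
```

Call:
{"fn": "carry_out", "kwargs": {"plan": [[0.05,0,-0.05,-0.11,1],[0.05,0,-0.08,-0.22,1],[0.05,0,-0.11,-0.33,1],[0.05,0,-0.13,-0.44,1]]}}

```text
clock: 5.85
position: [0.603, -0.0773, 0.2062]
ee_rot: [3.056, 0.698, 0.001]
force: [1.0, -1.3, -0.9]
width: 0.153
```

```bash
python3 -c "
from h import *
st()"
```

```text
t 5.85 p [ 0.603  -0.0773  0.2062] j [-0.58  0.66  0.98  1.77 -0.62  1.05 -0.5 ] yaw_y -64.3 tilt [ 0.002 -0.007 -1.   ] F [ 1.02 -1.26 -0.9 ] M [-0.309  0.13   0.078] w 14.0
```

Call:
{"fn": "carry_out", "kwargs": {"plan": [[0,0,-0.04,-0.11,1],[0,0,-0.06,-0.22,1],[0,0,-0.08,-0.33,1],[0,0,-0.1,-0.42,1]]}}

```text
clock: 6.25
position: [0.6033, -0.0779, 0.2055]
ee_rot: [3.134, 0.039, -0.0]
force: [1.7, -3.1, -1.8]
width: 0.152
```

```bash
python3 -c "
from h import *
st()"
```

```text
t 6.25 p [ 0.6033 -0.0779  0.2055] j [-0.63  0.71  1.09  1.77 -0.7   1.1  -0.84] yaw_y -88.6 tilt [-0.    -0.008 -1.   ] F [ 1.73 -3.08 -1.79] M [-0.37   0.098  0.311] w 14.0
```

Call:
{"fn": "carry_out", "kwargs": {"plan": [[0,0,-0.02,-0.04,1],[0,0,-0.03,-0.08,1]]}}

```text
clock: 6.45
position: [0.6034, -0.078, 0.2054]
ee_rot: [3.132, -0.088, -0.001]
force: [-0.3, -1.4, -0.9]
width: 0.151
```

```bash
python3 -c "
from h import *
st()"
```

```text
t 6.45 p [ 0.6034 -0.078   0.2054] j [-0.64  0.73  1.11  1.77 -0.72  1.11 -0.91] yaw_y -93.2 tilt [-0.001 -0.008 -1.   ] F [-0.29 -1.37 -0.93] M [-0.001  0.225  0.298] w 13.9
```

Call:
{"fn": "carry_out", "kwargs": {"plan": [[0,0,0,-0.03,1],[0,0,0,-0.05,1]]}}

```text
clock: 6.65
position: [0.6035, -0.0781, 0.2054]
ee_rot: [3.129, -0.168, -0.001]
force: [1.1, -2.6, -2.9]
width: 0.154
```

```bash
python3 -c "
from h import *
st()"
```

```text
t 6.65 p [ 0.6035 -0.0781  0.2054] j [-0.64  0.73  1.12  1.77 -0.73  1.12 -0.95] yaw_y -96.2 tilt [-0.001 -0.008 -1.   ] F [ 1.12 -2.56 -2.93] M [-0.115  0.077  0.329] w 14.1
```

Driving torque is steady at about 0.32 N m, which is snug. I'm letting go, rising, and looking at it.

Call:
{"fn": "carry_out", "kwargs": {"plan": [[0,0,0,0,1],[0,0,0,0,1],[0,0,0,0,1],[0,0,0,0,4],[0,0,0,0,4],[0,0,0,0,4],[0,0,3,0,4],[0,0,7,0,4],[0,0,9,0,4],[0,0,9,0,4]]}}

```text
clock: 7.65
position: [0.6045, -0.0789, 0.2985]
ee_rot: [3.128, -0.168, 0.006]
force: [0.4, -0.7, -0.1]
width: 0.436
```

Run:
```python
from h import *
st()
p,d=grab("scene"); save("scene2.png",cv2.resize(p[150:300,220:340],(480,600),interpolation=2))
hsv=cv2.cvtColor(p,cv2.COLOR_RGB2HSV)
m=((hsv[...,0]<8)|(hsv[...,0]>172))&(hsv[...,1]>130)&(hsv[...,2]>70); m[:,:265]=0;m[:,295:]=0;m[:180]=0
Q,u,v=pts("scene",d,m)
for r in range(v.min(),v.max()+1,3): 
    k=v==r; print(r,u[k].min() if k.any() else 0,u[k].max() if k.any() else 0,np.median(Q[k],0).round(4))
```

```text
t 7.65 p [ 0.6045 -0.0789  0.2985] j [-0.68  0.65  1.21  1.67 -0.63  1.27 -1.03] yaw_y -96.2 tilt [ 0.004 -0.009 -1.   ] F [ 0.38 -0.75 -0.08] M [ 0.025  0.082 -0.022] w 40.0
201 277 278 [ 0.4852 -0.1034  0.0937]
204 276 280 [ 0.6062 -0.0783  0.1863]
207 276 280 [ 0.6096 -0.0779  0.1799]
210 276 280 [ 0.6092 -0.0784  0.1702]
213 277 280 [ 0.6103 -0.0777  0.1625]
216 277 282 [ 0.6084 -0.0762  0.1515]
219 277 282 [ 0.6098 -0.0765  0.143 ]
222 277 282 [ 0.6097 -0.0767  0.1334]
225 277 282 [ 0.6081 -0.078   0.1221]
228 277 282 [ 0.6086 -0.0782  0.1131]
```

View pics/scene2.png

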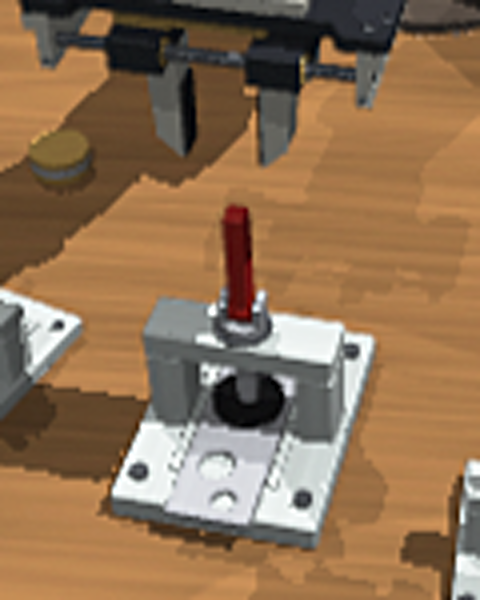

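The lever stands upright at crop (238,260), its axis about (0.6015, -0.078). It folds along ±(0.994, -0.108), with the sign still unknown. I'll unwind the wrist behind the lever, shut the fingers, and try a gentle push towards +x.

Call:
{"fn": "carry_out", "kwargs": {"plan": [[-3.3,0.4,0,0.15,0],[-3.3,0.4,0,0.3,0],[-3.3,0.4,0,0.45,0],[-3.3,0.4,0,0.6,0],[-3.3,0.4,0,0.75,0],[-3.3,0.4,0,0.9,0],[-3.3,0.4,0,1.05,0],[-3.3,0.4,0,1.2,0],[-3.3,0.4,0,1.35,0],[-3.3,0.4,0,1.5,0],[-3.3,0.4,0,1.65,0],[-3.3,0.4,0,1.8,0],[-3.3,0.4,0,1.95,0],[-3.3,0.4,0,2.1,0],[-3.3,0.4,0,2.25,0],[-3.3,0.4,0,2.4,0],[-3.3,0.4,0,2.55,0],[-3.3,0.4,0,2.7,0],[-3.3,0.4,0,2.85,0],[-3.3,0.4,0,3.0,0]]}}

```text
clock: 9.7
position: [0.5703, -0.0738, 0.2951]
ee_rot: [-0.379, -3.115, -0.013]
force: [0.4, -0.2, -0.3]
width: 0.005
```

```bash
python3 -c "
from h import *
st()"
```

```text
t 9.7 p [ 0.5703 -0.0738  0.2951] j [-0.28  0.37  0.44  1.72 -0.18  1.1   1.55] yaw_y 76.1 tilt [-0.003  0.009 -1.   ] F [ 0.36 -0.24 -0.25] M [ 0.048  0.002 -0.016] w 0.4
```

Call:
{"fn": "carry_out", "kwargs": {"plan": [[0.1,0,-3,0.12,0],[0.1,0,-6,0.12,0],[0.1,0,-6,0.12,0],[0.1,0,-6,0.12,0],[0.6,-0.1,-6,0.12,0],[1.0,-0.2,-6,0.12,0],[1.3,-0.2,-6,0.12,0],[1.5,-0.3,-6,0.12,0],[1.7,-0.3,-6,0.12,0],[1.7,-0.3,-6,0.12,0]]}}

```text
clock: 10.7
position: [0.5846, -0.0763, 0.2351]
ee_rot: [-0.191, -3.125, -0.015]
force: [-13.7, 2.9, 9.8]
width: 0.005
```

```bash
python3 -c "
from h import *
st()"
```

```text
t 10.7 p [ 0.5846 -0.0763  0.2351] j [-0.24  0.45  0.4   1.75 -0.21  1.    1.69] yaw_y 83.0 tilt [-0.01  0.01 -1.  ] F [-13.69   2.92   9.76] M [0.548 2.979 0.042] w 0.4
```

13.7 N with no movement, so that side is the stop and the lever folds towards the robot. I'm going over to the other side.

Call:
{"fn": "carry_out", "kwargs": {"plan": [[-1,0.1,0,0,0],[-1,0.1,3,0,0],[-1,0.1,6,0,0],[-0.5,0,6.5,0,0],[2.5,-0.2,6.5,0,0],[5.2,-0.6,6.5,0,0],[5.2,-0.6,6.5,0,0],[5.2,-0.6,6.5,0,0],[5.2,-0.6,3,0,0],[5.2,-0.6,0,0,0],[5.2,-0.6,0,0,0],[5.2,-0.6,0,0,0]]}}

```text
clock: 11.9
position: [0.636, -0.0824, 0.2357]
ee_rot: [-0.192, -3.124, -0.015]
force: [0.0, -0.1, 0.8]
width: 0.003
```

Run:
```python
from h import *
o=st(); p=o["position"]*100
e=np.array([-.994,.108]); A=np.array([60.15,-7.8])
for th in np.linspace(0,1.6,9):
    ce=6*np.sin(th)-.8*np.cos(th)-.95; cz=6*np.cos(th)+.8*np.sin(th)+6.6+10.95
    print(round(th,2),(A+e*ce-p[:2]).round(2),(cz-p[2]).round(2))
```

```text
t 11.9 p [ 0.636  -0.0824  0.2357] j [-0.21  0.53  0.4   1.61 -0.24  1.06  1.71] yaw_y 83.0 tilt [-0.011  0.01  -1.   ] F [ 0.01 -0.12  0.76] M [-0.015 -0.07   0.054] w 0.3
0.0 [-1.71  0.25] -0.02
0.2 [-2.92  0.38] 0.02
0.4 [-4.1   0.51] -0.18
0.6 [-5.22  0.63] -0.61
0.8 [-6.23  0.74] -1.26
1.0 [-7.1   0.83] -2.1
1.2 [-7.78  0.91] -3.1
1.4 [-8.25  0.96] -4.21
1.6 [-8.49  0.99] -5.39
```

Call:
{"fn": "carry_out", "kwargs": {"plan": [[-1.0,0.15,0,0,0],[-1.7,0.25,0,0,0],[-2.3,0.3,0,0,0],[-2.9,0.4,0,0,0],[-3.5,0.45,-0.1,0,0],[-4.1,0.5,-0.2,0,0],[-4.1,0.5,-0.2,0,0]]}}

```text
clock: 12.6
position: [0.5941, -0.0773, 0.2336]
ee_rot: [-0.192, -3.123, -0.015]
force: [1.6, -1.0, 3.7]
width: 0.005
```

```bash
python3 -c "
from h import *
st()"
```

```text
t 12.6 p [ 0.5941 -0.0773  0.2336] j [-0.23  0.47  0.4   1.73 -0.22  1.    1.7 ] yaw_y 83.0 tilt [-0.012  0.01  -1.   ] F [ 1.62 -1.04  3.71] M [-0.179 -0.362  0.008] w 0.4
```

Call:
{"fn": "carry_out", "kwargs": {"plan": [[-0.5,0.05,-0.2,0,0],[-1.0,0.1,-0.4,0,0],[-1.5,0.15,-0.7,0,0],[-2.0,0.2,-1.05,0,0],[-2.5,0.25,-1.45,0,0],[-2.9,0.3,-1.9,0,0],[-3.25,0.35,-2.4,0,0],[-3.6,0.4,-2.9,0,0],[-3.85,0.4,-3.4,0,0],[-4.05,0.45,-4.0,0,0],[-4.2,0.45,-4.6,0,0],[-4.3,0.5,-5.1,0,0],[-4.3,0.5,-5.3,0,0],[-4.3,0.5,-5.3,0,0]]}}

```text
clock: 14.0
position: [0.5513, -0.0728, 0.1836]
ee_rot: [-0.193, -3.125, -0.017]
force: [-10.1, 0.2, 44.0]
width: 0.003
```

```bash
python3 -c "
from h import *
st()"
```

```text
t 14.0 p [ 0.5513 -0.0728  0.1836] j [-0.24  0.46  0.38  1.89 -0.24  0.85  1.72] yaw_y 82.9 tilt [-0.01   0.012 -1.   ] F [-10.14   0.19  44.01] M [-0.011  2.183  0.038] w 0.3
```

It has hit the hard stop with the tips at z 0.1176, the height expected for flat. I'm lifting away and checking.

Call:
{"fn": "carry_out", "kwargs": {"plan": [[0,0,1,0,0],[0,0,4,0,0],[0,0,8,0,0],[0,3,12,0,0],[0,8,14,0,0],[0,13,14,0,0],[0,18,14,0,0],[0,20,14,0,0],[0,20,14,0,0],[0,20,14,0,0]]}}

```text
clock: 15.0
position: [0.5501, 0.1274, 0.3222]
ee_rot: [-0.191, -3.122, -0.015]
force: [-0.7, -0.1, -0.2]
width: 0.008
```

Run:
```python
from h import *
st()
p,d=grab("scene"); q,dt=grab("top")
a=cv2.resize(p[190:290,240:320],(360,450),interpolation=2); b=cv2.resize(q[115:205,310:390],(400,450),interpolation=2)
save("end.png",np.hstack([a,b]))
hsv=cv2.cvtColor(q,cv2.COLOR_RGB2HSV)
m=((hsv[...,0]<8)|(hsv[...,0]>172))&(hsv[...,1]>130)&(hsv[...,2]>70); m[:,:330]=0;m[:,380:]=0;m[:125]=0;m[205:]=0
Q,u,v=pts("top",dt,m); print(len(Q),Q.min(0),Q.max(0)); 
c=np.polyfit(np.hypot(Q[:,0]-.6015,Q[:,1]+.078),Q[:,2],1);print("slope",c)
# plate and other things moved?
d0=cv2.imread("pics/top0.png")[:,:,::-1]; D=(np.abs(d0.astype(int)-q).max(2)>40).astype(np.uint8)
k,l,s,_=cv2.connectedComponentsWithStats(D); print(s[1:][s[1:,4]>12])
```

```text
t 15.0 p [0.5501 0.1274 0.3222] j [-0.58  0.32  0.36  1.69 -0.14  1.16  1.26] yaw_y 83.0 tilt [-0.013  0.01  -1.   ] F [-0.67 -0.08 -0.18] M [-0.007 -0.017  0.   ] w 0.7
148 [ 0.52611502 -0.08471474  0.03520551] [ 0.60237074 -0.06970549  0.12604702]
slope [0.0983566  0.11411967]
[[  131    88   171   233 16508]
 [  308   144    68    51  1981]
 [  372   157   117   243  9742]
 [   16   165   175   101  8055]
 [  194   186     4     8    16]
 [  191   194     2     9    17]
 [  210   243     9    22   110]
 [  212   279     6     5    25]
 [    0   282    85    72  4065]
 [  189   284    86   116  7907]
 [  274   293   139    60  4343]
 [  344   353    11     6    51]
 [    0   367    49    33   951]
 [  317   366     6     3    15]
 [  295   373     6     5    17]
 [  294   382    21    10   123]
 [  345   386     5    14    39]]
```

View pics/end.png

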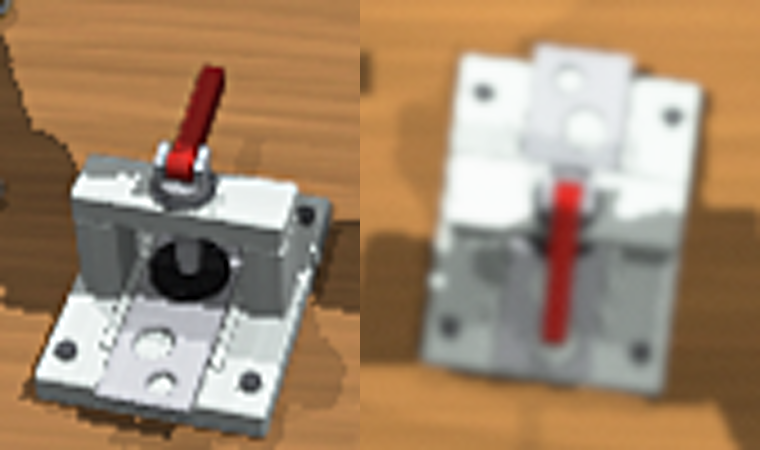

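The lever lies flat towards the robot, from top-crop (568,190) to (555,340), and reaches 76 mm from the axis. The plate has not shifted visibly. Handing in.

```bash
python3 -c "
from cell import arm
print(arm.sign_off())"
```

```text
the job is handed in; nothing more can be done
None
```

The gauge plate should be fixed in the largest stand (the middle one): I screwed the bolt snug, folded the lever flat, let go and handed the job in at about 15 s. The sign-off gives no verdict, so here is what I could and couldn't check.

- **Bolt:** I turned it about 3.2 rad clockwise in one grasp. The free torque was about 0.05 N m. At the end it held at 0.30–0.33 N m while still turning, within the 0.2–0.5 N m snug range.
- **Clamping force:** I have no direct reading. From the final torque I estimate about 80 N with the lever locked, inside the 58–110 N band.
- **Lever:** My first gentle push was the wrong way. It met the stop at about 14 N and the lever didn't move. I then folded it towards the robot, where it reached its stop with about 44 N on the fingertips. They were at 0.1176 m, the height expected for a flat lever.
- **Last picture:** The lever lies flat, reaching 76 mm from the bolt's axis, and the plate shows no visible shift. The arm is clear and reads no contact force.

**Checks that fell short:**
- A depth fit along the lever came out 0.1 rad off level. Some of its points were stray background, so I trust the stop height more. Even 0.1 rad off would still be within tolerance.
- The before-and-after picture comparison was swamped by the arm and its shadow, so it doesn't confirm that the other things stayed put. The arm's path never went close to them.

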